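# Find the shaft flat and hold the drive sprocket on it

## Task

Pinch the turntable's upright shaft across its milled set-screw flat, so that a finger feels the flat, and turn it until that finger and the flat face squarely out of the open side of the guard. Then pick up the toothed sprocket by its hub, slide it onto the shaft with the brass set-screw over that flat until it sits fully home on the shaft's shoulder, and finish while still gripping the hub and keeping a light downward push on it, so that I can tighten the screw. Leave the other things on the bench where they are.

Things in the scene. Friction and masses are not known exactly. Their poses are not given: they have to be found in the camera images.
- drive: Drive head of a welding turntable, fixed to the bench: dark green base plate 190 x 185 x 10 mm, grey square flange bearing, and a light green sheet guard on three sides (inner faces 76 mm from the shaft axis, top edge 88 mm above the bench). Origin on the shaft axis at bench level; z up; its +x axis points out of the guard's open side.
- spindle (a joint): Angle in rad of the upright steel shaft about the vertical, counter-clockwise positive seen from above; 0 when the flat faces squarely out of the guard's open side (drive +x). At the start it stands somewhere from 0.5 to 1.8. The shaft turns freely either way without stops against a bearing drag of about 0.06 N m and stays where it is left.
- flat (a point): Centre of the milled flat on the shaft, 7 mm from the shaft axis, 83 mm above the bench; its x axis is the flat's outward normal, z is up. The shaft is 20 mm in diameter and its end is 108 mm above the bench with a 2 mm chamfer; the flat, 3 mm deep and 14 mm wide, runs from the end down to 58 mm above the bench. Across the flat the shaft measures 17 mm instead of 20 mm, so that fingers closed there feel it narrower.
- seat (a point): Centre of the shaft's shoulder, 46 mm above the bench, a 34 mm diameter ring on which the sprocket sits; axes as the drive's.
- sprocket: Loose bright steel chain sprocket with 20 teeth, about 0.45 kg, hub up: toothed plate 87 mm across and 7.2 mm thick at the bottom, round hub 38 mm diameter above it up to 41 mm, through bore 21.8 mm (shaft 20 mm). Origin at the centre of its underside, z up along the bore, +x towards the set-screw. Grip the hub above the plate, fingers at right angles to the screw; a push of some 10 N seats it.
- sprocket_mid (a point): Centre of the sprocket on its bore axis, half-way up (20.5 mm above its underside); axes as the sprocket's.
- screw (a point): Outer end of the brass set-screw (8 mm diameter head) that stands 9 mm out of the hub, 28 mm from the bore axis, 22 mm above the sprocket's underside. Inside, its 5 mm point reaches to 8 mm from the bore axis, so the sprocket passes down the shaft only with the screw over the flat.
- hex_key: L-shaped dark hex key, 5.6 mm thick, long arm 60 mm, lying on the base plate of the drive head in its open side; leave alone
- collar: plain black shaft collar, 36 mm diameter, 14 mm high, bore 21 mm, no screw, lying near the sprocket; leave alone
- magnet: red triangular welding magnet, 70 x 70 x 18 mm, lying near the sprocket; leave alone
- spray_can: white and red spray can, 60 mm diameter, 190 mm tall, standing at the far side of the bench; leave alone
- hammer: chipping hammer with wooden handle, about 200 mm long, lying at the far side; leave alone
- wire_brush: wire brush with brown wooden back, 250 x 24 x 38 mm, lying near the robot on its left; leave alone
- bolt_tin: round aluminium tin of bolts, 84 mm diameter, 35 mm high, near the robot on its right; leave alone
There are look-alikes about, which are no part of the job. Leave any red or turquoise look-alike of the sprocket alone.

How it is judged:
By the outcome, as a careful person would: the job done as asked, in the order asked, and still so for the second after the job is handed in, while the arm keeps its last pose, push and grip.
It also fails if it takes over 58 s, if anything falls off the work surface, if the arm or the gripper's body presses on something with over 40 N, if the wrist force passes 120 N, or if a joint passes its speed limit or range.

## Robot

A 7-joint arm with a two-finger parallel gripper is mounted at the origin on the work surface. World frame = base frame: x ahead of the robot, y to its left, z up, the work surface at z = 0. Lengths are in mm, angles in rad, forces in N, time in s.
With the tool pointing down it reaches from about 400 to 875 mm from the base axis. Payload 4.4 kg.
Tool frame: the origin (TCP) lies midway between the tips of the shut fingers; the grasp point (between the pads) lies 19 mm behind it (ctrl.grip_point_offset is the distance from the TCP to the grasp point, in mm); z points along the fingers, y is the direction in which the jaws open and shut (so a half turn about z gives the same grasp; the last joint's range is limited). The gripper opens to 85 mm and grips with 20 to 120 N. Pads are 22 mm wide; open, the fingers measure 114 mm over their backs; the gripper's body (76 mm by 85 mm) begins 54 mm behind the grasp point. The pads swing forward as they close: fully open they stand 13 mm farther back than shut.
Start: joints at [1.177, 0.628, 0.038, 1.517, -0.027, 0.996, -0.02], TCP at [209.302, -615.394, 231.313] pointing down, gripper open.
Joint ranges: [-3.06, 3.06], [-0.37, 2.12], [-1.25, 1.32], [0.18, 2.47], [-1.1, 4.24], [0.23, 1.98], [-2.94, 2.94]. Speed limits (rad/s): [2.57, 2.57, 3.14, 3.14, 3.14, 3.14, 3.14].

## Interface

Orientations are given as [roll, pitch, yaw] about the fixed x, y, z axes, in that order (R = Rz(yaw) Ry(pitch) Rx(roll)).
In Python, from cell import ctrl, imaging, models gives the robot as it stands. The module is installed in compiled form; this text tells all that it offers.
- The arm moves only by the tool drive_tool, never from a script. Its argument "deltas" is text: rows parted by semicolons, each of 5 numbers parted by spaces: the shift along the tool's x, y, z in m, then the turn about the tool's z in degrees, then the finger opening in m, from 0 to 0.0854. A call has 1 to 12 rows; each row is the pose to reach, as a shift and turn from the pose commanded when the call began, along the tool's axes at that moment; what a row does not reach only later rows make up. A row lasts 1/8 s, in which the tool goes at most 62.5 mm and 10.7 degrees, less where a joint would pass 70% of its speed; a pose out of reach is approached as far as the arm can. A call with a gripper value outside its range is refused whole. The fingers move at their own pace and stop on an object; the grip force is fixed at half the most. Time passes only in rows, so rows that repeat a pose let the fingers close. It gives the time, the measured TCP pose, the force and the opening at its end, in the units of the state.
- ctrl.read_state(): the state, without advancing time (a new reading comes with each control period).
- imaging.get_image(name): name is "scene" or "top" or "wrist"; returns a dict with "color" (384x512x3 uint8, red, green, blue), "range_z" (384x512 float32, mm along the optical axis (not along the pixel's ray), 0 where there is no reading), "vfov" (degrees; the focal length in pixels is half the picture's height over the tangent of half this angle, whatever the lens; pixels are square), "cx", "cy" (the principal point, pixels), "extrinsics" (4x4, takes a point from camera to world coordinates). Camera axes: x right, y down, z forward; pixel columns grow to the right and rows downward; lengths in mm; the calibration is good to about 2 mm. The wrist camera is an equidistant fisheye: a pixel r from the principal point sees the ray r / f radians off the axis. A picture is of the moment at which its call begins.
- ctrl.finish_job(): hands the job in, once; it reports no verdict.
Trained networks look in a picture, given as the dict that the camera call returned (one of the last four; its "shot" number tells which), for a name from the list of things; names that differ only in an ending like _2 or _b are one class to them, and where a whole thing is asked for, a point or a joint stands for the part that bears it (a point fixed in the world has none). Each returns a list of dicts, best first, with "score" (0 to 1); they miss things now and then, are a little off and sometimes report something else, mostly with a low value. They report only what shows in the picture. A call takes as long as a camera call. They do not tell look-alikes from the thing itself.
- models.spot_in(picture, thing): "point" ([column, row] in pixels, amid what is visible of it).
- models.landmark_of(picture, thing): "point" ([column, row] in pixels: a listed point, or the origin of a listed thing).
The state is a dict: "clock": time; "qpos": joint angles; "qd": joint speeds; "tau": joint torques, N m; "eef_pos": TCP position; "tool_rot": TCP orientation; "force": force on the tool from outside, world axes, zero at the start; "torque": the same for the moment, N m; "width": finger opening in mm.
Only numpy, scipy, OpenCV 4.12 (cv2) and the standard library are available. Lean on these libraries where they do the work, as an engineer would, in place of code of your own. Each camera call takes 0.05 s, during which the arm holds its last target.

## Working session

There is one attempt and no reset: what is moved stays moved. The work goes in short steps, Python scripts to look and compute and a tool call to move; the robot and the scene stay as the last step left them, time stands still between calls to the robot, and variables do not carry over. Pictures are saved under pics/ and viewed, and the job is handed in when it is done.

Besides the shell and the picture viewer there is one more tool, called after "Call:" in YAML: its name, and indented under it one key for each argument. drive_tool: Moves the arm, as the interface text tells. Its arguments: {"type":"object","properties":{"deltas":{"type":"string"}},"required":["deltas"]}

```bash
mkdir -p pics; ls; cat > h.py <<'E'
import numpy as np, cv2
from cell import ctrl, imaging, models
def save(p,n,scale=1.5): 
    c=cv2.cvtColor(p['color'],cv2.COLOR_RGB2BGR); cv2.imwrite(f'pics/{n}.png',cv2.resize(c,None,fx=scale,fy=scale,interpolation=cv2.INTER_CUBIC))
def f_of(p): return p['color'].shape[0]/2/np.tan(np.radians(p['vfov'])/2)
def ray(p,uv,fish=False):
    f=f_of(p); x=(uv[0]-p['cx'])/f; y=(uv[1]-p['cy'])/f
    if fish:
        r=np.hypot(x,y); 
        d=np.array([x/r*np.sin(r),y/r*np.sin(r),np.cos(r)]) if r>1e-9 else np.array([0,0,1.])
    else: d=np.array([x,y,1.])
    E=np.array(p['extrinsics']); return E[:3,3],E[:3,:3]@d
def at_z(p,uv,z,fish=False):
    o,d=ray(p,uv,fish); return o+d*(z-o[2])/d[2]
def cloud(p,fish=False):
    f=f_of(p);Z=p['range_z'];v,u=np.mgrid[:Z.shape[0],:Z.shape[1]].astype(float)
    x=(u-p['cx'])/f;y=(v-p['cy'])/f
    if fish:
        r=np.hypot(x,y)+1e-9;k=np.tan(np.minimum(r,1.5))/r;x=x*k;y=y*k
    E=np.array(p['extrinsics']);P=np.stack([x*Z,y*Z,Z],-1)@E[:3,:3].T+E[:3,3]
    P[Z<=0]=np.nan
    return P
def proj(p,X,fish=False):
    E=np.array(p['extrinsics']);c=E[:3,:3].T@(np.array(X)-E[:3,3]);f=f_of(p)
    if fish:
        r=np.hypot(c[0],c[1]);t=np.arctan2(r,c[2]);return np.array([p['cx']+f*t*c[0]/r,p['cy']+f*t*c[1]/r])
    return np.array([p['cx']+f*c[0]/c[2],p['cy']+f*c[1]/c[2]])
E
python3 - <<'E'
from h import *
np.set_printoptions(precision=1,suppress=True)
s=ctrl.read_state();print(s, ctrl.grip_point_offset)
for n in ['scene','top','wrist']:
    p=imaging.get_image(n);save(p,n+'0');print(n,p['vfov'],p['cx'],p['cy'],np.array(p['extrinsics']).tolist())
    for t in ['drive','sprocket','flat','seat','screw','sprocket_mid']:
        print(t,[(np.round(d['point'],1).tolist(),round(d['score'],2)) for d in models.landmark_of(p,t)][:4])
E
```

```text
pics
{'clock': 0.0, 'qpos': array([ 1.2,  0.6,  0. ,  1.5, -0. ,  1. , -0. ]), 'qd': array([-0.,  0., -0.,  0., -0., -0., -0.]), 'tau': array([ -0. , -56.3,   1.2, -19.3,   0. ,   0. ,  -0. ]), 'eef_pos': array([ 209.1, -614.8,  230.4]), 'tool_rot': array([-3.1,  0. ,  0.3]), 'force': array([ 0.6, -0.6,  0.3]), 'torque': array([0., 0., 0.]), 'width': 85.63791742308044} 18.700000000000003
scene 50.06953408982175 252.69667185368917 193.01097144826528 [[0.9003830344591052, 0.33668395536040713, -0.27559808682406506, 831.5053878647424], [0.4350363048911832, -0.685949214876456, 0.5832813112358384, -624.585240184196], [0.007335167676266076, -0.6450717702808307, -0.764086779431444, 894.6291566747991], [0.0, 0.0, 0.0, 1.0]]
drive [([302.2, 173.3], 0.81)]
sprocket [([210.7, 233.9], 0.7), ([202.8, 278.1], 0.69), ([168.8, 345.0], 0.64), ([141.7, 301.0], 0.57)]
flat [([307.8, 151.3], 0.63)]
seat [([305.9, 160.8], 0.95), ([307.4, 150.7], 0.61)]
screw [([210.3, 271.9], 0.79), ([320.1, 295.7], 0.71), ([163.3, 328.5], 0.65), ([220.3, 236.9], 0.61)]
sprocket_mid [([166.4, 341.9], 0.97), ([210.7, 235.5
[... 513 characters left out ...]
)]
flat [([180.6, 162.4], 0.43), ([310.4, 189.6], 0.43)]
seat [([184.3, 166.6], 0.76)]
screw [([364.9, 200.7], 0.91), ([350.9, 215.3], 0.67), ([315.6, 189.7], 0.66), ([286.8, 202.5], 0.66)]
sprocket_mid [([351.2, 226.0], 0.87), ([281.2, 207.3], 0.84), ([374.0, 189.0], 0.74), ([320.7, 193.7], 0.56)]
wrist 65.70646984690485 252.2487970191111 196.21221002401748 [[0.32345772279568125, -0.902043783071587, -0.2858183251398165, 282.08465173405045], [-0.9462425776799879, -0.308442526182651, -0.09740735202023788, -589.7087835925672], [-0.00029282992009812327, 0.3019606289965006, -0.9533203516062548, 374.395157256653], [0.0, 0.0, 0.0, 1.0]]
drive []
sprocket []
flat []
seat []
screw []
sprocket_mid []
```

View pics/scene0.png

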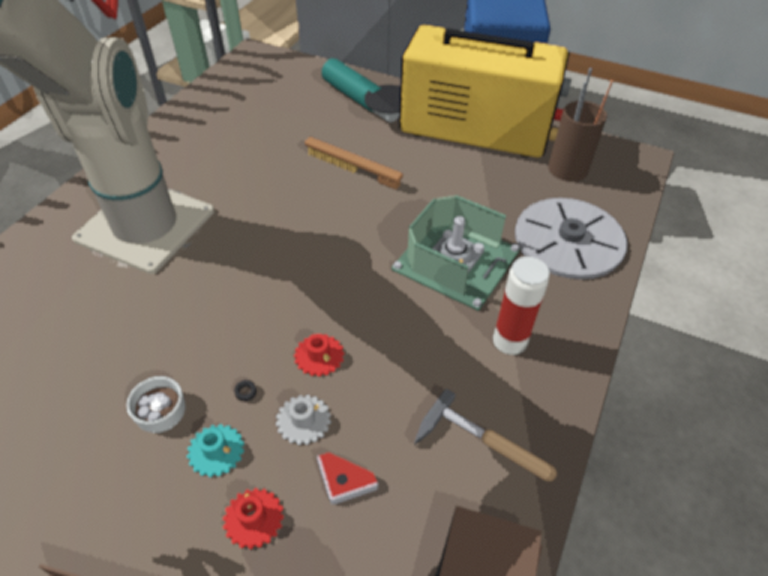

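View pics/top0.png

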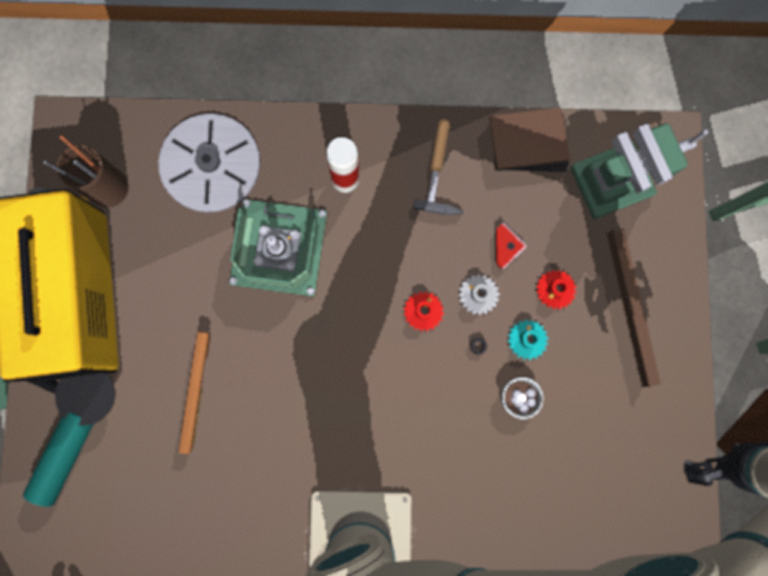

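View pics/wrist0.png

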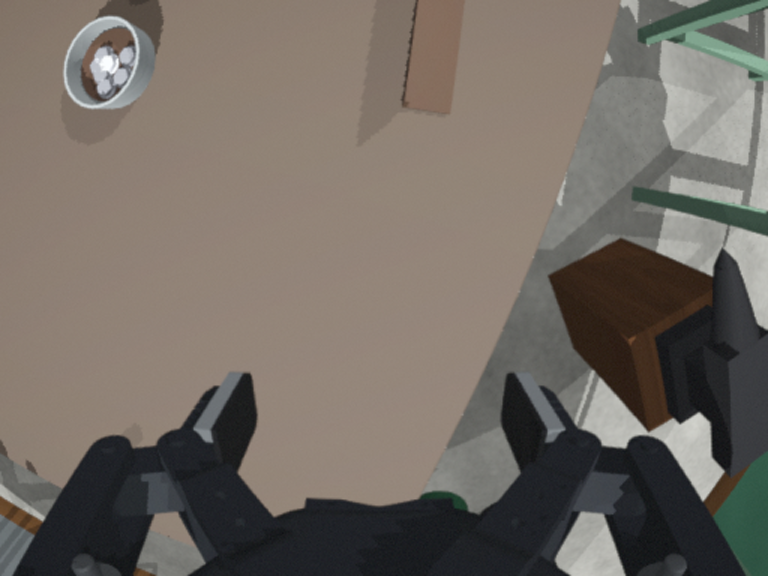

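The scene picture shows the drive at (302,165)/512-scale with its guard open towards +x world and the hex key lying there. The bright sprocket is at (203,278), and the top view puts it at (320,196). Next I fit both from the depth images.

```bash
python3 - <<'E'
from h import *
np.set_printoptions(precision=1,suppress=True)
pt=imaging.get_image('top');ps=imaging.get_image('scene')
for n,p,bd,bs in [('top',pt,(140,120,90,80),(290,165,60,60)),('scene',ps,(250,110,110,100),(170,240,60,70))]:
    C=cloud(p);save
    for nm,b in (('d',bd),('s',bs)):
        x,y,w,h=b; im=cv2.cvtColor(p['color'][y:y+h,x:x+w],cv2.COLOR_RGB2BGR)
        k=560//max(w,h); cv2.imwrite(f'pics/{n}_{nm}.png',cv2.resize(im,None,fx=k,fy=k,interpolation=cv2.INTER_CUBIC))
    x,y,w,h=bd; P=C[y:y+h,x:x+w].reshape(-1,3); 
    for lo,hi in ((82,93),(95,115),(5,14)):
        Q=P[(P[:,2]>lo)&(P[:,2]<hi)]; print(n,lo,len(Q),Q.mean(0) if len(Q) else '')
        if len(Q)>3: 
            r=cv2.minAreaRect(Q[:,:2].astype(np.float32));print(r); print(cv2.boxPoints(r))
    x,y,w,h=bs; P=C[y:y+h,x:x+w].reshape(-1,3)
    for lo,hi in ((33,46),(3.5,12)):
        Q=P[(P[:,2]>lo)&(P[:,2]<hi)]; print(n,'spr',lo,len(Q),Q.mean(0) if len(Q) else '', cv2.minEnclosingCircle(Q[:,:2].astype(np.float32)) if len(Q)>3 else '')
print(np.nanmedian(cloud(pt)[230:300,100:200,2]),np.nanmedian(cloud(ps)[200:230,100:150,2]))
for p,n in ((pt,'top'),(ps,'scene')):
  for t,z in [('seat',46),('drive',0),('screw',22),('sprocket_mid',20.5),('sprocket',0),('flat',83),('hex_key',12)]:
    print(n,t,[(at_z(p,d['point'],z)[:2],round(d['score'],2)) for d in models.landmark_of(p,t)][:5])
E
```

```text
top 82 228 [586.1 193.7  87.8]
((649.8545532226562, 180.98532104492188), (179.89630126953125, 260.6097412109375), 69.60517883300781)
[[496.4 142.1]
 [740.6  51.3]
 [803.3 219.9]
 [559.1 310.7]]
top 95 43 [611.9 190.3 105.4]
((680.936767578125, 165.8484344482422), (171.38523864746094, 193.6507110595703), 68.55852508544922)
[[559.5 121.5]
 [739.7  50.7]
 [802.4 210.2]
 [622.1 281. ]]
top 5 2119 [631.6 200.8   9.8]
((631.4174194335938, 196.90892028808594), (263.6837463378906, 291.05828857421875), 1.629844069480896)
[[495.5 338.6]
 [503.8  47.7]
 [767.3  55.2]
 [759.1 346.1]]
top spr 33 87 [ 513.1 -248.    40.6] ((481.998046875, -280.4866943359375), 74.19698333740234)
top spr 3.5 849 [ 517.8 -242.7    6.5] ((529.888916015625, -241.0712890625), 129.218994140625)
scene 82 293 [591.9 188.4  86.6]
((618.738037109375, 142.03207397460938), (177.4742431640625, 286.4653015136719), 16.954198837280273)
[[492.1 253.2]
 [575.6 -20.9]
 [745.4  30.9]
 [661.9 304.9]]
scene 95 86 [675.4 116.7 106. ]
((688.7344970703125, 105.28482055664062), (46.3756103515625, 251.1224822998047), 50.76557540893555)
[[576
[... 1109 characters left out ...]
82.1, 185.8]), 0.37), (array([762.9,  58.6]), 0.19)]
scene seat [(array([606.4, 200.8]), 0.68)]
scene drive [(array([607., 191.]), 0.74)]
scene screw [(array([ 506.9, -389.9]), 0.92), (array([ 458.7, -344. ]), 0.79), (array([ 534. , -221.4]), 0.75), (array([ 501. , -122.6]), 0.75)]
scene sprocket_mid [(array([ 516.7, -238.8]), 0.87), (array([ 473.9, -126.8]), 0.7), (array([ 416.1, -350.3]), 0.64), (array([ 527.9, -409.2]), 0.63)]
scene sprocket [(array([ 527.3, -408.9]), 0.9), (array([ 475.6, -118. ]), 0.71), (array([ 520.4, -233.7]), 0.64), (array([ 422.6, -351. ]), 0.57)]
scene flat [(array([608.1, 202.4]), 0.71)]
scene hex_key [(array([607.4, 228. ]), 0.54), (array([681.2, 192.2]), 0.51)]
```

View pics/top_d.png

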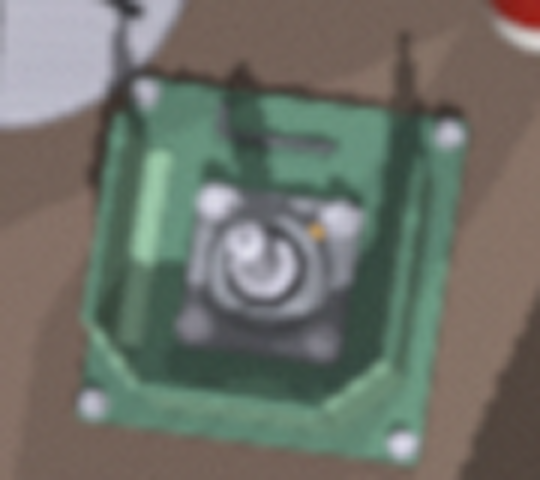

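View pics/top_s.png

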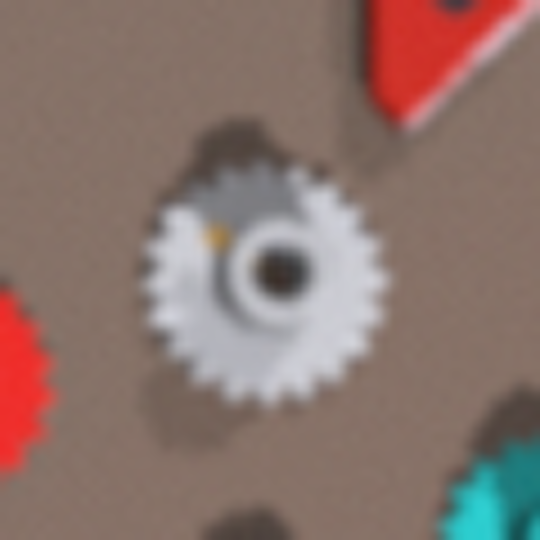

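View pics/scene_d.png

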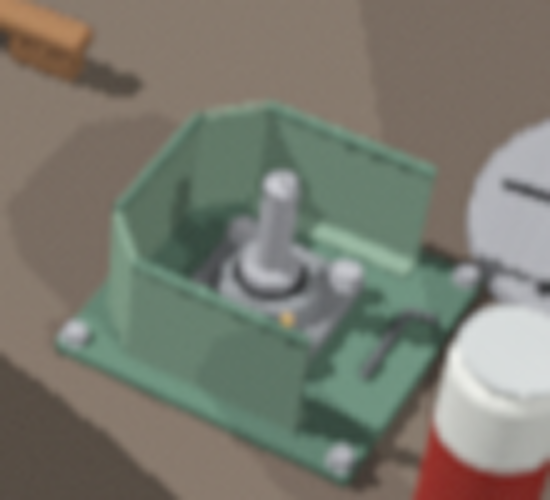

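View pics/scene_s.png

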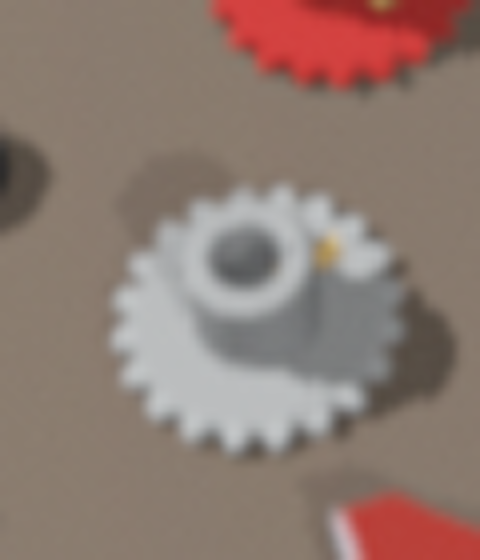

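```bash
python3 - <<'E'
from h import *
np.set_printoptions(precision=1,suppress=True)
pt=imaging.get_image('top');ps=imaging.get_image('scene')
C=cloud(pt)
B=[np.array([140+u/6,120+v/6]) for u,v in [(145,90),(450,133),(402,443),(92,403)]]
W=np.array([at_z(pt,b,14)[:2] for b in B]);print(W,W.mean(0))
print('yaw from bolts',np.degrees([np.arctan2(*(W[0]-W[3])[::-1]),np.arctan2(*(W[1]-W[2])[::-1]),np.arctan2(*(W[0]-W[1])[::-1])-np.pi/2,np.arctan2(*(W[3]-W[2])[::-1])-np.pi/2]))
B=[np.array([250+u/5,110+v/5]) for u,v in [(74,332),(340,455),(466,273)]]
W=np.array([at_z(ps,b,14)[:2] for b in B]);print(W)
print('scene yaw',np.degrees([np.arctan2(*(W[1]-W[0])[::-1]),np.arctan2(*(W[2]-W[1])[::-1])-np.pi/2]), (W[0]+W[2])/2)
for p in(pt,ps):
    Q=cloud(p).reshape(-1,3);
    m=(np.hypot(Q[:,0]-607,Q[:,1]-198)<30)&(Q[:,2]>70);print('shaft',m.sum(),Q[m][Q[m,2]>102].mean(0),Q[m,2].max(), cv2.minEnclosingCircle(Q[m][Q[m,2]>102][:,:2].astype(np.float32)))
    m=(np.hypot(Q[:,0]-519,Q[:,1]-247)<0)|(np.hypot(Q[:,0]-518,Q[:,1]+246)<60)&(Q[:,2]>36);q=Q[m];print('hub',cv2.minEnclosingCircle(q[:,:2].astype(np.float32)),q[:,2].mean())
    m=(np.hypot(Q[:,0]-518,Q[:,1]+246)<50)&(Q[:,2]>4.5)&(Q[:,2]<10);q=Q[m];print('plate',cv2.minEnclosingCircle(q[:,:2].astype(np.float32)),q[:,2].mean())
# brass blob
for p in (pt,ps):
    h=cv2.cvtColor(p['color'],cv2.COLOR_RGB2HSV);m=cv2.inRange(h,(14,100,100),(30,255,255))
    n,l,st,c=cv2.connectedComponentsWithStats(m)
    for i in range(1,n):
        w=at_z(p,c[i],22)
        if np.hypot(w[0]-518,w[1]+246)<50: print('brass',st[i,4],c[i],w)
E
```

```text
[[708.6 264.5]
 [688.5  98.2]
 [518.2 118.6]
 [536.2 284.9]] [612.8 191.5]
yaw from bolts [-6.7 -6.8 -6.9 -6.2]
[[518.  120. ]
 [688.4 101.1]
 [708.  266.6]]
scene yaw [-6.3 -6.8] [613.  193.3]
shaft 48 [609.1 194.1 107.9] 113.86567899454622 ((608.8755493164062, 194.64346313476562), 10.120760917663574)
hub ((520.4044189453125, -241.11654663085938), 19.232446670532227) 41.302728140394116
plate ((517.8193969726562, -244.81272888183594), 47.52714157104492) 7.122286882375684
shaft 91 [608.1 189.1 107.2] 111.62655327215725 ((608.130126953125, 190.4351806640625), 9.67441463470459)
hub ((518.7356567382812, -244.35499572753906), 19.8261661529541) 40.55747439595538
plate ((517.2686157226562, -243.7130889892578), 45.376033782958984) 7.187130175122605
brass 1 [314. 191.] [ 533.7 -224.4   22. ]
brass 3 [210.3 271.3] [ 532.4 -223.8   22. ]
```

```bash
cat >> h.py <<'E'
from scipy.spatial.transform import Rotation as Ro
def go(x,y,z,yaw=None):
    s=ctrl.read_state();R=Ro.from_euler('xyz',s['tool_rot']).as_matrix()
    d=R.T@(np.array([x,y,z])-s['eef_pos'])
    y0=np.arctan2(R[1,0],R[0,0]);t=0 if yaw is None else -np.degrees((yaw-y0+np.pi)%(2*np.pi)-np.pi)
    print('t',round(s['clock'],2),'at',s['eef_pos'].round(1),'rpy',s['tool_rot'].round(3),'F',s['force'].round(1),'w',round(s['width'],1),'-> d(m)',(d/1000).round(4),'turn',round(t,1))
E
python3 - <<'E'
from h import *
go(608,192,195,2.1)
E
```

```text
t 1.95 at [ 209.3 -615.4  231.3] rpy [ 3.142 -0.     0.328] F [-0.1  0.1  0.4] w 85.2 -> d(m) [ 0.6374 -0.636   0.0363] turn -101.5
```

Call:
drive_tool:
  deltas: "0.042 -0.042 0 -10 0.085; 0.085 -0.085 0 -20 0.085; 0.127 -0.127 0 -30 0.085; 0.17 -0.17 0 -40 0.085; 0.212 -0.212 0 -50 0.085; 0.255 -0.255 0 -60 0.085; 0.3 -0.3 0 -70 0.085; 0.34 -0.34 0 -80 0.085; 0.382 -0.382 0 -90 0.085; 0.425 -0.425 0 -100 0.085; 0.467 -0.467 0 -101.5 0.085; 0.51 -0.51 0.01 -101.5 0.085"

```text
clock: 3.45
eef_pos: [529.5, 33.0, 222.0]
tool_rot: [3.14, 0.001, 2.098]
force: [1.5, -0.4, 0.3]
width: 85.2
```

```bash
python3 - <<'E'
from h import *
go(608,192,195,2.1)
E
```

```text
t 3.45 at [529.5  33.  222. ] rpy [3.140e+00 1.000e-03 2.098e+00] F [ 1.5 -0.4  0.3] w 85.2 -> d(m) [0.0979 0.1478 0.0271] turn -0.1
```

Call:
drive_tool:
  deltas: "0.033 0.049 0.009 0 0.085; 0.066 0.099 0.018 0 0.085; 0.098 0.148 0.027 0 0.085; 0.098 0.148 0.027 0 0.085"

```text
clock: 3.95
eef_pos: [606.3, 197.4, 193.4]
tool_rot: [3.14, -0.004, 2.106]
force: [-0.5, 0.2, 0.4]
width: 85.1
```

```bash
python3 - <<'E'
from h import *
go(608,192,195,2.1)
p=imaging.get_image('wrist');save(p,'w1')
np.save('w1.npy',p,allow_pickle=True)
for t in ['flat','seat','drive']:
  print(t,[(d['point'],round(d['score'],2)) for d in models.landmark_of(p,t)][:3])
print(proj(p,(608.5,192,108),True),proj(p,(608.5,192,46),True))
E
```

```text
t 3.95 at [606.3 197.4 193.4] rpy [ 3.14  -0.004  2.106] F [-0.5  0.2  0.4] w 85.1 -> d(m) [-0.0055 -0.0013 -0.0016] turn 0.4
flat [([255.9, 197.6], 0.78), ([306.6, 212.2], 0.51), ([95.3, 361.5], 0.29)]
seat [([251.0, 188.8], 0.95)]
drive [([253.1, 180.3], 0.62)]
[250.72505659 210.18191408] [250.90476189 189.30000406]
```

View pics/w1.png

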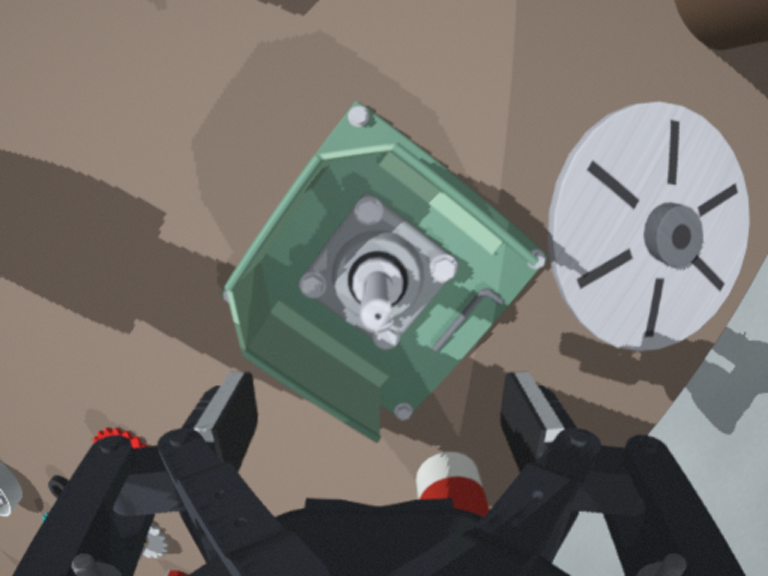

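The wrist view shows the shaft end at (251,210), which matches my (608.5,192). The guard opens to the lower right, where the hex key lies. I zoom in to find the flat.

```bash
python3 - <<'E'
from h import *
p=np.load('w1.npy',allow_pickle=True).item()
x,y,w,h=215,150,75,90
im=cv2.cvtColor(p['color'][y:y+h,x:x+w],cv2.COLOR_RGB2BGR);cv2.imwrite('pics/w1z.png',cv2.resize(im,None,fx=6.6,fy=6.6,interpolation=cv2.INTER_CUBIC))
B=[np.array([u/1.5,v/1.5]) for u,v in [(358,116),(538,260),(403,411)]]
W=np.array([at_z(p,b,14,True)[:2] for b in B]);print(W,(W[0]+W[2])/2)
print(np.degrees([np.arctan2(*(W[1]-W[0])[::-1]),np.arctan2(*(W[1]-W[2])[::-1])-np.pi/2]))
for c in [(0,0),(0.2,0)]: pass
for a in range(0,360,45): print(a,((proj(p,(608.5+10*np.cos(np.radians(a)),192+10*np.sin(np.radians(a)),108),True)-[x,y])*6.6).round())
E
```

```text
[[538.51369177 284.14799552]
 [710.69842349 264.98267079]
 [689.55419273  99.4489275 ]] [614.03394225 191.79846151]
[-6.3512647 -7.2791816]
0 [305. 436.]
45 [314. 378.]
90 [277. 331.]
135 [216. 323.]
180 [166. 358.]
225 [158. 416.]
270 [195. 461.]
315 [255. 470.]
```

View pics/w1z.png

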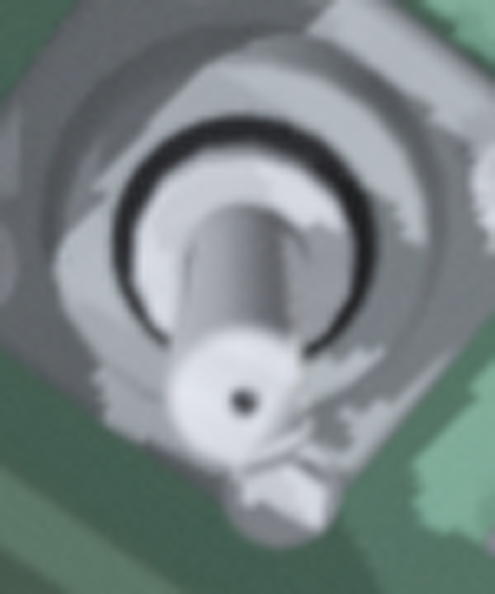

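Call:
drive_tool:
  deltas: "-0.006 -0.001 0.035 7 0.085; -0.006 -0.001 0.068 16 0.085; -0.006 -0.001 0.068 26 0.085;-0.006 -0.001 0.068 36 0.085;-0.006 -0.001 0.068 36 0.085"

```text
clock: 4.78
eef_pos: [608.8, 183.4, 126.9]
tool_rot: [3.141, 0.001, 1.471]
force: [-0.5, -0.1, 0.1]
width: 85.0
```

```bash
python3 - <<'E'
from h import *
go(608.5,192,125,1.5)
p=imaging.get_image('wrist')
np.save('w2.npy',p,allow_pickle=True)
x,y,w,h=190,140,130,150
im=cv2.cvtColor(p['color'][y:y+h,x:x+w],cv2.COLOR_RGB2BGR);cv2.imwrite('pics/w2z.png',cv2.resize(im,None,fx=4,fy=4,interpolation=cv2.INTER_CUBIC))
print(np.array2string((proj(p,(608.5,192,108),True)-[x,y])*4))
for a in range(0,360,30): print(a,((proj(p,(608.5+10*np.cos(np.radians(a)),192+10*np.sin(np.radians(a)),108),True)-[x,y])*4).round())
E
```

```text
t 4.78 at [608.8 183.4 126.9] rpy [3.141e+00 1.000e-03 1.471e+00] F [-0.5 -0.1  0.1] w 85.0 -> d(m) [ 0.0085 -0.0011  0.0019] turn -1.7
[243.71338901 342.46802594]
0 [311. 336.]
30 [299. 306.]
60 [272. 285.]
90 [237. 279.]
120 [204. 291.]
150 [182. 317.]
180 [177. 348.]
210 [190. 378.]
240 [216. 398.]
270 [250. 403.]
300 [283. 392.]
330 [305. 368.]
```

View pics/w2z.png

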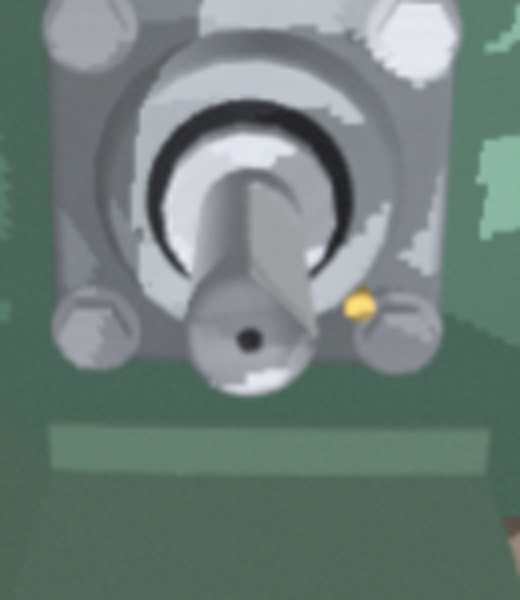

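```bash
python3 - <<'E'
from h import *
p=np.load('w2.npy',allow_pickle=True).item()
x,y,w,h=190,140,130,150;k=4
im=cv2.cvtColor(p['color'][y:y+h,x:x+w],cv2.COLOR_RGB2BGR);im=cv2.resize(im,None,fx=k,fy=k,interpolation=cv2.INTER_CUBIC)
def P(X): return tuple(int(v) for v in ((proj(p,X,True)-[x,y]+.5)*k).round())
cx,cy=609.4,192.3
ims=[]
for a in (38,43,48):
    o=im.copy();a=np.radians(a);n=np.array([np.cos(a),np.sin(a)]);t=np.array([-n[1],n[0]])
    q=[np.r_[np.array([cx,cy])+7*n+s*7.14*t,z] for s,z in((-1,108),(1,108),(1,58),(-1,58))]
    cv2.polylines(o,[np.array([P(v) for v in q])],True,(0,0,255),1)
    cv2.circle(o,P((cx,cy,108)),3,(0,255,0),1)
    ims.append(o[150:420,150:400])
cv2.imwrite('pics/ov.png',np.hstack(ims))
E
```

```text
(no output)
```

View pics/ov.png

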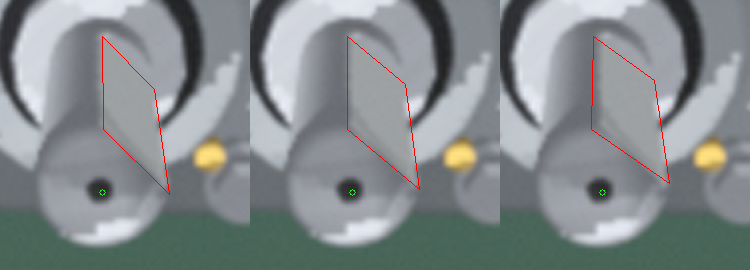

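The overlay shows the flat's normal at about 40–41° world, so the spindle is at about 0.82 rad and the shaft axis at about (609.2,192.2). I line up and descend with the jaws part open.

```bash
python3 - <<'E'
from h import *
go(608.1,191.2,127,2.278)
E
```

```text
t 4.83 at [608.8 183.8 126.9] rpy [3.141e+00 1.000e-03 1.472e+00] F [-0.1  0.  -0. ] w 85.1 -> d(m) [ 0.0073 -0.0014 -0.0001] turn -46.2
```

Call:
drive_tool:
  deltas: "0.0073 -0.0014 0 -10 0.05; 0.0073 -0.0014 0 -20 0.05; 0.0073 -0.0014 0 -30 0.05; 0.0073 -0.0014 0 -40 0.05; 0.0073 -0.0014 0 -46.2 0.05; 0.0073 -0.0014 0 -46.2 0.05; 0.0073 -0.0014 0 -46.2 0.05"

```text
clock: 5.7
eef_pos: [608.0, 192.1, 126.5]
tool_rot: [3.141, 0.0, 2.276]
force: [0.2, 0.4, 0.5]
width: 50.0
```

```bash
python3 - <<'E'
from h import *
go(608.1,191.2,66,2.278)
p=imaging.get_image('wrist');save(p,'w3')
E
```

```text
t 5.7 at [608.  192.1 126.5] rpy [3.141 0.    2.276] F [0.2 0.4 0.5] w 50.0 -> d(m) [-0.0007 -0.0005  0.0605] turn -0.1
```

View pics/w3.png

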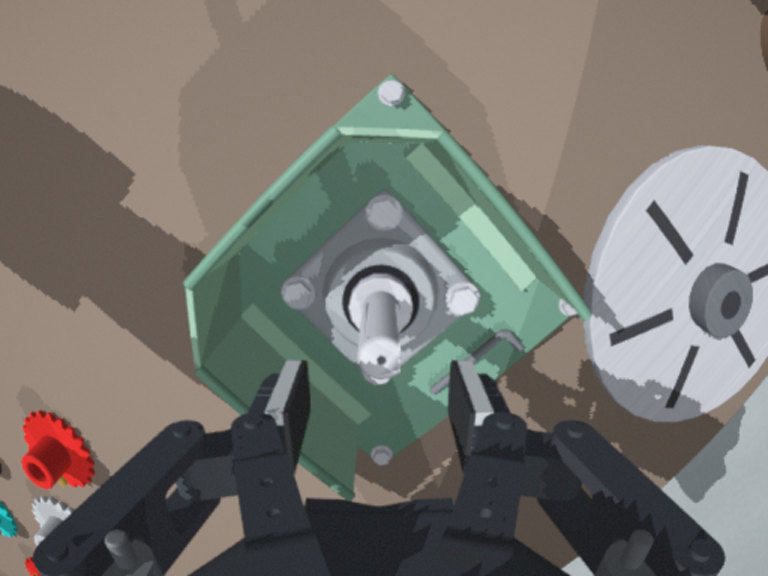

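The shaft sits midway between the jaws (381 against a jaw midpoint of about 382), and the right finger is on the flat side. I descend now.

Call:
drive_tool:
  deltas: "-0.0007 -0.0003 0.02 0 0.05; -0.0007 -0.0003 0.04 0 0.05; -0.0007 -0.0003 0.061 0 0.05; -0.0007 -0.0003 0.061 0 0.05; -0.0007 -0.0003 0.061 0 0.0; -0.0007 -0.0003 0.061 0 0.0; -0.0007 -0.0003 0.061 0 0.0; -0.0007 -0.0003 0.061 0 0.0; -0.0007 -0.0003 0.061 0 0.0; -0.0007 -0.0003 0.061 0 0.0"

```text
clock: 7.0
eef_pos: [607.9, 191.7, 66.1]
tool_rot: [-3.141, 0.0, 2.277]
force: [-2.6, -1.3, 5.6]
width: 16.1
```

```bash
python3 - <<'E'
from h import *
go(607.7,192.4,66,1.455)
s=ctrl.read_state();print(s['torque'])
E
```

```text
t 7.0 at [607.9 191.7  66.1] rpy [-3.141  0.     2.277] F [-2.6 -1.3  5.6] w 16.1 -> d(m) [0.0007 0.0003 0.0001] turn 47.1
[-0.42139108  0.72908792 -0.03216413]
```

The width reads 16 mm instead of 20, so the pads are on the flat. I turn it.

Call:
drive_tool:
  deltas: "0.0001 0 0 6 0; 0.0002 0 0 13 0; 0.0003 0 0 20 0; 0.0004 0 0 27 0; 0.0005 0.0001 0 34 0; 0.0006 0.0001 0 41 0; 0.0007 0.0001 0 47.1 0; 0.0007 0.0001 0 47.1 0; 0.0007 0.0001 0 47.1 0; 0.0007 0.0001 0 47.1 0"

```text
clock: 8.25
eef_pos: [608.3, 192.9, 66.1]
tool_rot: [3.14, -0.001, 1.457]
force: [-1.1, 0.2, 4.9]
width: 16.1
```

```bash
python3 - <<'E'
from h import *
go(607.7,192.4,66,1.455)
s=ctrl.read_state();print(s['torque'])
p=imaging.get_image('wrist');save(p,'w4')
E
```

```text
t 8.25 at [608.3 192.9  66.1] rpy [ 3.140e+00 -1.000e-03  1.457e+00] F [-1.1  0.2  4.9] w 16.1 -> d(m) [-0.0006 -0.0005  0.0001] turn 0.1
[-0.13447452  0.53344162 -0.01996144]
```

View pics/w4.png

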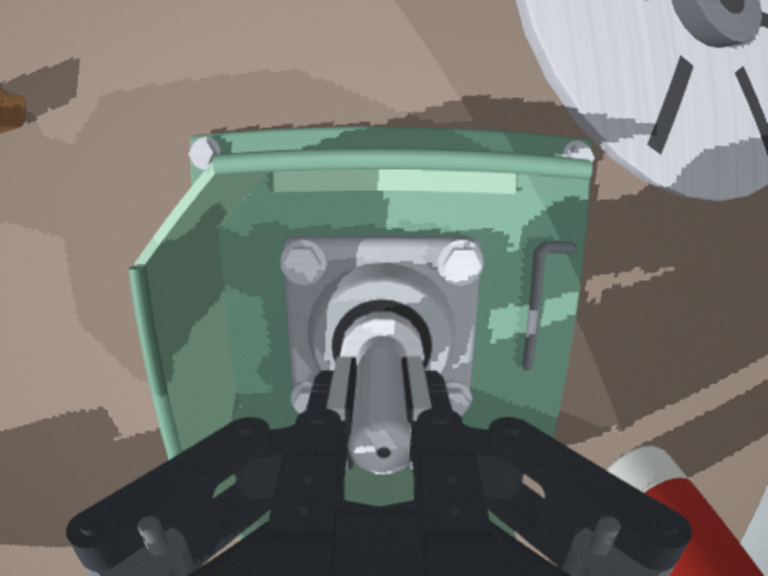

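The right finger lies on the flat and faces the open side, and the bearing block is square in the picture. I release and rise straight up.

Call:
drive_tool:
  deltas: "0 0 0 0 0.05; 0 0 0 0 0.05; 0 0 0 0 0.05; 0 0 -0.02 0 0.05; 0 0 -0.05 0 0.05; 0 0 -0.09 0 0.05; 0 0 -0.15 0 0.085; 0 0 -0.15 0 0.085; 0 0 -0.15 0 0.085"

```text
clock: 9.43
eef_pos: [607.7, 192.4, 216.3]
tool_rot: [3.14, -0.0, 1.455]
force: [-0.6, -1.1, -1.7]
width: 85.2
```

```bash
python3 - <<'E'
from h import *
np.set_printoptions(precision=2,suppress=True)
go(518,-244,200,0.97)
p=imaging.get_image('wrist')
np.save('w5.npy',p,allow_pickle=True)
save(p,'w5')
f=proj(p,(609.5,192.5,108),True).round().astype(int);print(f)
x,y,w,h=f[0]-50,f[1]-70,100,100;k=5
im=cv2.cvtColor(p['color'][y:y+h,x:x+w],cv2.COLOR_RGB2BGR);im=cv2.resize(im,None,fx=k,fy=k,interpolation=cv2.INTER_CUBIC)
cv2.imwrite('pics/w5z.png',im)
def P(X): return tuple(int(v) for v in ((proj(p,X,True)-[x,y]+.5)*k).round())
print(P((609.5,192.5,108)))
E
```

```text
t 9.43 at [607.7 192.4 216.3] rpy [ 3.14 -0.    1.46] F [-0.6 -1.1 -1.7] w 85.2 -> d(m) [-0.44 -0.04  0.02] turn 27.8
[255 194]
(250, 354)
```

View pics/w5z.png

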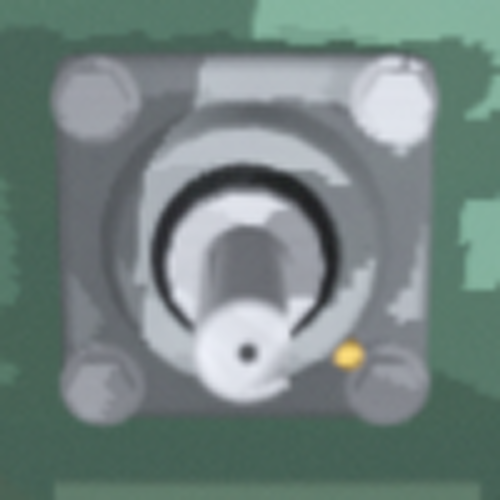

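View pics/w5.png

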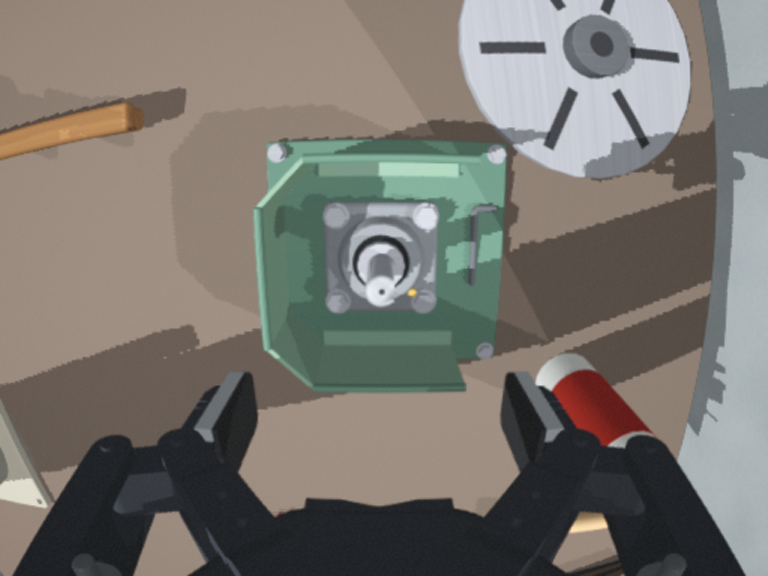

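The shaft end is at (247,352) in the zoom, giving an axis of about (609.2,192.7). The flat shows as a straight cut on the right, facing the opening, and the hex key hasn't moved. Next is the sprocket.

Call:
drive_tool:
  deltas: "-0.055 -0.005 0 4 0.085; -0.11 -0.01 0 9 0.085; -0.165 -0.015 0 14 0.085; -0.22 -0.02 0 19 0.085; -0.275 -0.025 0.004 24 0.085; -0.33 -0.03 0.01 27.8 0.085; -0.385 -0.035 0.016 27.8 0.085; -0.44 -0.04 0.03 27.8 0.085; -0.44 -0.04 0.05 27.8 0.085; -0.44 -0.04 0.05 27.8 0.085"

```text
clock: 10.72
eef_pos: [515.0, -239.6, 162.9]
tool_rot: [-3.136, 0.001, 0.969]
force: [-0.3, 0.1, 0.2]
width: 84.7
```

```bash
python3 - <<'E'
from h import *
np.set_printoptions(precision=2,suppress=True)
go(518,-244,150,0.97)
p=imaging.get_image('wrist')
np.save('w6.npy',p,allow_pickle=True)
save(p,'w6')
for t,z in [('screw',22),('sprocket_mid',20.5),('sprocket',0)]: print(t,[(d['point'],d['score'],at_z(p,d['point'],z,True)[:2]) for d in models.landmark_of(p,t)][:4])
C=cloud(p,True).reshape(-1,3)
m=(np.hypot(C[:,0]-518,C[:,1]+244)<40)&(C[:,2]>35)&(C[:,2]<47);print(cv2.minEnclosingCircle(C[m][:,:2].astype(np.float32)),C[m].mean(0))
m=(np.hypot(C[:,0]-518,C[:,1]+244)<55)&(C[:,2]>4)&(C[:,2]<12);print(cv2.minEnclosingCircle(C[m][:,:2].astype(np.float32)))
h=cv2.cvtColor(p['color'],cv2.COLOR_RGB2HSV);b=cv2.inRange(h,(14,90,90),(32,255,255))
n,l,st,c=cv2.connectedComponentsWithStats(b)
for i in range(1,n):
    w=at_z(p,c[i],24,True)
    if np.hypot(w[0]-518,w[1]+244)<50: print('brass',st[i],c[i],w)
f=proj(p,(518,-244,30),True).round().astype(int)
x,y,w,h=f[0]-55,f[1]-60,110,110;k=5
im=cv2.cvtColor(p['color'][y:y+h,x:x+w],cv2.COLOR_RGB2BGR);cv2.imwrite('pics/w6z.png',cv2.resize(im,None,fx=k,fy=k,interpolation=cv2.INTER_CUBIC));print(x,y)
E
```

```text
t 10.72 at [ 515.  -239.6  162.9] rpy [-3.14  0.    0.97] F [-0.3  0.1  0.2] w 84.7 -> d(m) [-0.    0.01  0.01] turn -0.1
screw [([261.7, 155.9], 0.81, array([ 537.44, -220.26])), ([263.1, 290.3], 0.8, array([ 452.68, -350.17])), ([327.0, 288.3], 0.72, array([ 515.31, -392.46])), ([186.2, 103.3], 0.63, array([ 507.27, -136.42]))]
sprocket_mid [([266.0, 186.7], 0.84, array([ 523.5 , -248.73])), ([244.2, 300.2], 0.78, array([ 425.41, -350.83])), ([159.1, 106.6], 0.71, array([ 483.2 , -122.06])), ([349.5, 291.2], 0.61, array([ 535.75, -415.45]))]
sprocket [([345.0, 281.9], 0.97, array([ 535.62, -415.12])), ([163.8, 109.6], 0.96, array([ 479.99, -124.01])), ([244.3, 291.3], 0.62, array([ 424.14, -351.82])), ([257.5, 181.8], 0.61, array([ 516.46, -244.4 ]))]
((520.285888671875, -244.17201232910156), 19.274585723876953) [ 520.86 -243.31   40.9 ]
((520.4412231445312, -243.82464599609375), 43.74907302856445)
brass [257 157   8  10  73] [260.66 161.79] [ 533.53 -224.17   24.  ]
204 129
```

View pics/w6.png

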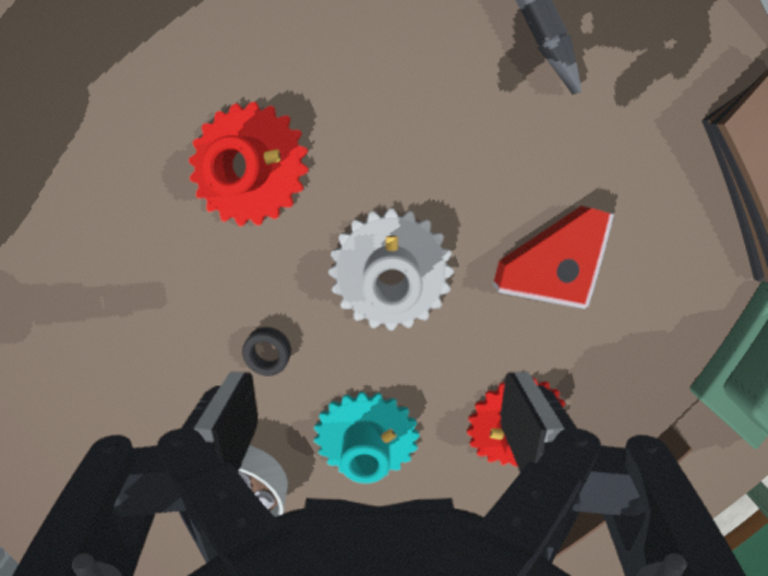

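View pics/w6z.png

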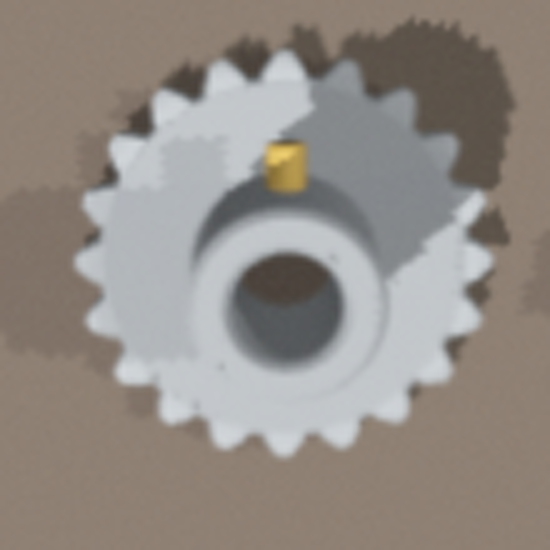

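The view shows the bright sprocket with its hub at (262,190) and the screw pointing straight up the image. The centre is about (520.3,-243.9) and the screw heading about 56°. I refine yaw and xy, then descend to the hub.

```bash
python3 - <<'E'
from h import *
go(520.3,-243.9,8.5,0.979)
E
```

```text
t 10.93 at [ 518.  -238.9  165.8] rpy [ 3.141e+00 -1.000e-03  9.720e-01] F [ 0.3 -0.6 -0. ] w 85.0 -> d(m) [-0.0029  0.0047  0.1573] turn -0.4
```

Call:
drive_tool:
  deltas: "-0.003 0.0047 0.04 -0.4 0.07; -0.003 0.0047 0.08 -0.4 0.07; -0.003 0.0047 0.1 -0.4 0.07; -0.003 0.0047 0.1 -0.4 0.07; -0.003 0.0047 0.1 -0.4 0.07"

```text
clock: 11.55
eef_pos: [520.6, -245.0, 66.6]
tool_rot: [3.139, -0.001, 0.978]
force: [0.0, -1.2, 0.8]
width: 70.0
```

```bash
python3 - <<'E'
from h import *
np.set_printoptions(precision=2,suppress=True)
go(520.3,-243.9,8.5,0.979)
p=imaging.get_image('wrist')
save(p,'w7')
C=cloud(p,True).reshape(-1,3)
m=(np.hypot(C[:,0]-520,C[:,1]+244)<40)&(C[:,2]>35)&(C[:,2]<47);print(cv2.minEnclosingCircle(C[m][:,:2].astype(np.float32)),C[m].mean(0))
h=cv2.cvtColor(p['color'],cv2.COLOR_RGB2HSV);b=cv2.inRange(h,(14,90,90),(32,255,255))
n,l,st,c=cv2.connectedComponentsWithStats(b)
for i in range(1,n):
    w=at_z(p,c[i],24,True)
    if st[i,4]>20 and np.hypot(w[0]-518,w[1]+244)<50: print('brass',st[i],c[i],w)
E
```

```text
t 11.55 at [ 520.6 -245.    66.6] rpy [ 3.14 -0.    0.98] F [ 0.  -1.2  0.8] w 70.0 -> d(m) [ 0.   -0.    0.06] turn -0.1
((520.5651245117188, -244.13165283203125), 19.318260192871094) [ 521.02 -242.6    40.68]
brass [246 181  13  16 171] [251.7 188.7] [ 533.23 -224.44   24.  ]
```

View pics/w7.png

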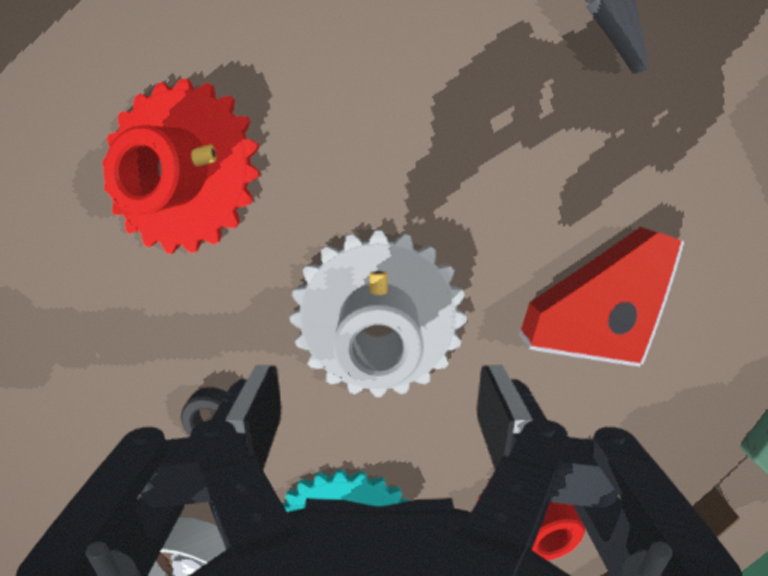

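Hub centre is (520.5,-244.1), centred between the jaws, and nothing is in the fingers' way. Descend and grip.

Call:
drive_tool:
  deltas: "0.0007 -0.0005 0.025 -0.4 0.07; 0.0007 -0.0005 0.045 -0.4 0.07; 0.0007 -0.0005 0.058 -0.4 0.07; 0.0007 -0.0005 0.058 -0.4 0.07; 0.0007 -0.0005 0.058 -0.4 0.02; 0.0007 -0.0005 0.058 -0.4 0.02; 0.0007 -0.0005 0.058 -0.4 0.02; 0.0007 -0.0005 0.058 -0.4 0.02; 0.0007 -0.0005 0.058 -0.4 0.02; 0.0007 -0.0005 0.058 -0.4 0.02"

```text
clock: 12.85
eef_pos: [520.3, -244.7, 8.5]
tool_rot: [3.139, -0.0, 0.984]
force: [0.5, -0.9, 5.6]
width: 37.0
```

```bash
python3 - <<'E'
from h import *
go(520.3,-243.9,150,0.979)
p=imaging.get_image('wrist')
save(p,'w8')
E
```

```text
t 12.85 at [ 520.3 -244.7    8.5] rpy [ 3.139 -0.     0.984] F [ 0.5 -0.9  5.6] w 37.0 -> d(m) [ 7.000e-04 -1.000e-04 -1.415e-01] turn 0.3
```

View pics/w8.png

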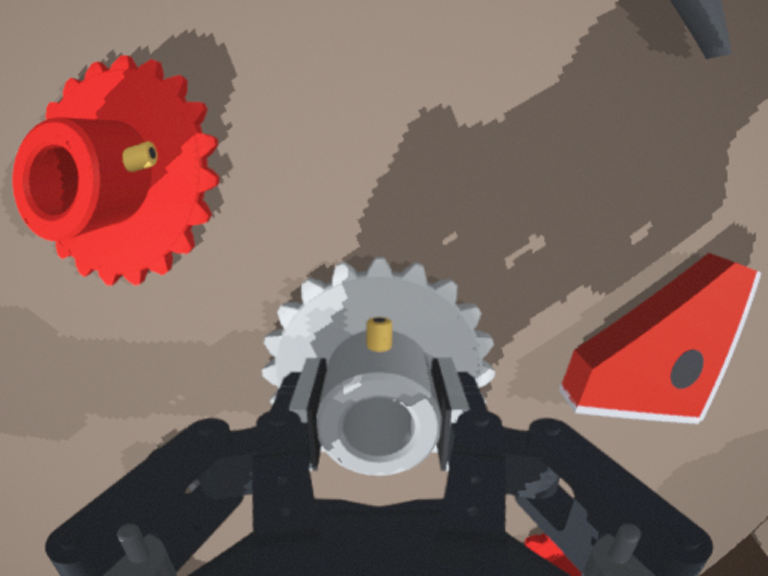

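Call:
drive_tool:
  deltas: "0 0 -0.02 0 0.02; 0 0 -0.06 0 0.02; 0 0 -0.11 0 0.02; 0 0 -0.16 0 0.02; 0 0 -0.19 0 0.02; 0 0 -0.19 0 0.02"

```text
clock: 13.65
eef_pos: [520.5, -244.7, 200.1]
tool_rot: [3.136, -0.001, 0.984]
force: [-0.5, -0.3, -5.5]
width: 37.2
```

```bash
python3 - <<'E'
from h import *
go(608.8,192.7,199,-0.116)
E
```

```text
t 13.65 at [ 520.5 -244.7  200.1] rpy [ 3.136e+00 -1.000e-03  9.840e-01] F [-0.5 -0.3 -5.5] w 37.2 -> d(m) [ 0.4131 -0.1687  0.0006] turn 63.0
```

Call:
drive_tool:
  deltas: "0.03 -0.012 0 5 0.02; 0.08 -0.033 0 12 0.02; 0.13 -0.053 0 20 0.02; 0.18 -0.0735 0 28 0.02; 0.23 -0.094 0 36 0.02; 0.28 -0.114 0 44 0.02; 0.33 -0.135 0 52 0.02; 0.375 -0.153 0 60 0.02; 0.405 -0.165 0 63 0.02; 0.4131 -0.1687 0 63 0.02; 0.4131 -0.1687 0 63 0.02; 0.4131 -0.1687 0 63 0.02"

```text
clock: 15.15
eef_pos: [607.2, 190.6, 196.6]
tool_rot: [3.139, 0.001, -0.118]
force: [0.2, -0.4, -5.6]
width: 36.9
```

```bash
python3 - <<'E'
from h import *
np.set_printoptions(precision=2,suppress=True)
go(608.8,192.7,199,-0.116)
p=imaging.get_image('wrist');np.save('w9.npy',p,allow_pickle=True)
s=ctrl.read_state()
save(p,'w9')
C=cloud(p,True).reshape(-1,3);T=s['eef_pos']
zt=T[2]-8.5+41
m=(np.hypot(C[:,0]-T[0],C[:,1]-T[1])<25)&(abs(C[:,2]-zt)<6);print(zt,m.sum(),cv2.minEnclosingCircle(C[m][:,:2].astype(np.float32)),C[m].mean(0))
b=cv2.inRange(cv2.cvtColor(p['color'],cv2.COLOR_RGB2HSV),(14,90,90),(32,255,255))
n,l,st,c=cv2.connectedComponentsWithStats(b)
for i in range(1,n):
    if st[i,4]>50:print('brass',st[i],c[i],at_z(p,c[i],T[2]-8.5+24,True))
E
```

```text
t 15.15 at [607.2 190.6 196.6] rpy [ 3.14  0.   -0.12] F [ 0.2 -0.4 -5.6] w 36.9 -> d(m) [ 0. -0. -0.] turn -0.1
229.4656026617275 4356 ((608.8749389648438, 190.50428771972656), 24.398353576660156) [610.04 190.88 229.06]
brass [475   0  10  22 178] [479.34   9.79] [732.28  55.9  212.47]
brass [   0  174   73  187 5822] [ 25.16 284.85] [599.54 344.92 212.47]
brass [245 212  17  22 317] [252.5  222.99] [630.63 188.46 212.47]
brass [   0  327   40   57 1055] [ 13.32 364.59] [504.44 429.94 212.47]
brass [159 330  10  26 163] [164.2  341.74] [557.02 251.42 212.47]
```

View pics/w9.png

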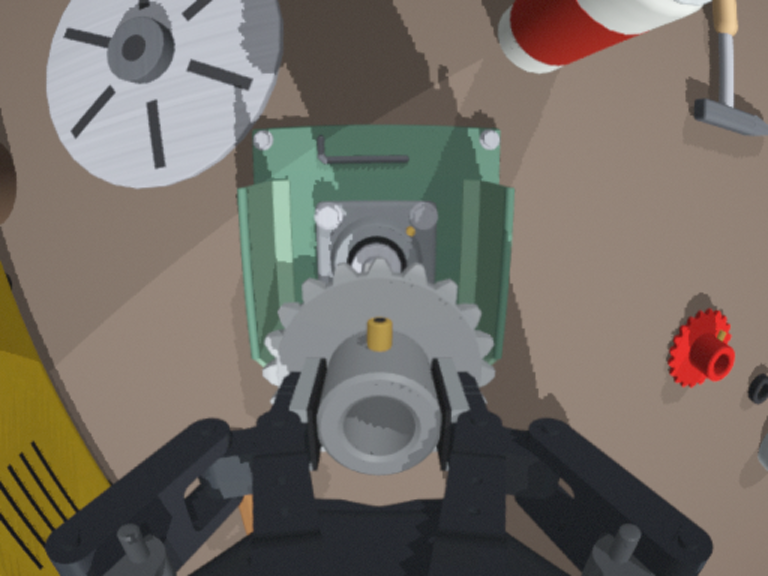

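```bash
python3 - <<'E'
from h import *
np.set_printoptions(precision=2,suppress=True)
p=np.load('w9.npy',allow_pickle=True).item()
T=np.array([607.2,190.6,196.6]);zt=T[2]-8.5+41
C=cloud(p,True);a=-0.118;ux=np.array([np.cos(a),np.sin(a)]);uy=np.array([np.sin(a),-np.cos(a)])
D=C[...,:2]-T[:2];X=D@ux;Y=D@uy
m=(np.hypot(X,Y)<24)&(abs(C[...,2]-zt)<2.5)&(abs(Y)<18.3)
print(m.sum(),X[m].min(),X[m].max(),Y[m].min(),Y[m].max(),np.median(C[...,2][m]))
from scipy.ndimage import binary_fill_holes
# ring center: fit outer & bore edge
c,r=cv2.minEnclosingCircle(np.stack([X[m],Y[m]],-1).astype(np.float32));print(c,r)
h=np.hypot(X-c[0],Y-c[1]);
# inner hole via nearest pts per angle around
ang=np.arctan2(Y-c[1],X-c[0])[m];hh=h[m];pts=np.stack([X[m],Y[m]],-1)
inn=[];out=[]
for k in np.linspace(-np.pi,np.pi,49)[:-1]:
    s=abs((ang-k+np.pi)%(2*np.pi)-np.pi)<.07
    if s.sum()>3: i=np.where(s)[0];inn.append(pts[i[hh[i].argmin()]]);out.append(pts[i[hh[i].argmax()]])
from scipy.optimize import least_squares
for q in (inn,out):
    q=np.array(q);print(least_squares(lambda v:np.hypot(q[:,0]-v[0],q[:,1]-v[1])-v[2],[c[0],c[1],15],loss='soft_l1').x)
b=at_z(p,(252.5,222.99),T[2]-8.5+23,True)[:2]-T[:2];print('brass',b@ux,b@uy)
ps=imaging.get_image('scene');save(ps,'s2')
x,y,w,h=250,80,110,120
cv2.imwrite('pics/s2z.png',cv2.resize(cv2.cvtColor(ps['color'][y:y+h,x:x+w],cv2.COLOR_RGB2BGR),None,fx=4.5,fy=4.5,interpolation=cv2.INTER_CUBIC))
E
```

```text
3278 -19.185607196007698 19.305852353782527 -18.280187448004735 18.2024823575193 229.2763845893544
(-0.2685529291629791, 0.8845155835151672) 20.752120971679688
[ 0.16 -0.67 10.71]
[ 0.01 -0.29 19.16]
brass 22.948058608693973 -0.6300352107995449
```

View pics/s2z.png

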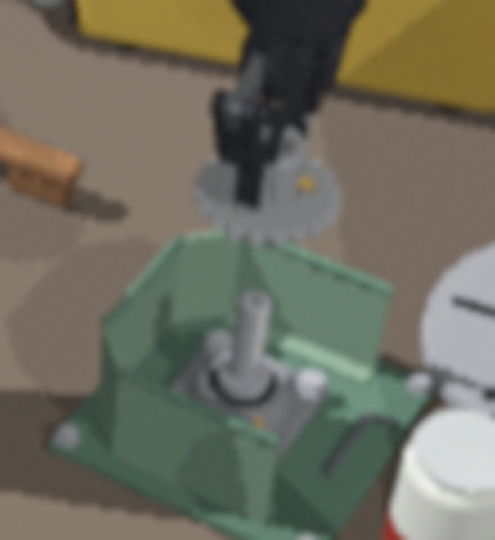

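The scene picture shows the sprocket level above the shaft with the brass screw towards the open side. The hub is centred on the TCP within about 0.5 mm. I lower it to just above the shaft end.

```bash
python3 - <<'E'
from h import *
go(609.3,192.6,122,-0.116)
E
```

```text
t 15.25 at [607.6 191.  197.2] rpy [ 3.14   0.    -0.118] F [-0.1 -0.1 -5. ] w 36.8 -> d(m) [ 0.0015 -0.0019  0.0752] turn -0.1
```

Call:
drive_tool:
  deltas: "0 0 0 0 0.02; 0 0 0 0 0.02; 0 0 0.03 0 0.02; 0 0 0.055 0 0.02; 0 0 0.07 0 0.02; 0 0 0.07 0 0.02; 0 0 0.07 0 0.02; 0 0 0.07 0 0.02"

```text
clock: 16.25
eef_pos: [608.5, 193.4, 128.5]
tool_rot: [-3.141, -0.002, -0.116]
force: [-0.9, 0.6, -5.3]
width: 37.1
```

```bash
python3 - <<'E'
from h import *
go(609.3,192.6,122,-0.116)
p=imaging.get_image('wrist');save(p,'w10')
E
```

```text
t 16.25 at [608.5 193.4 128.5] rpy [-3.141e+00 -2.000e-03 -1.160e-01] F [-0.9  0.6 -5.3] w 37.1 -> d(m) [0.0009 0.0007 0.0065] turn 0.0
```

View pics/w10.png

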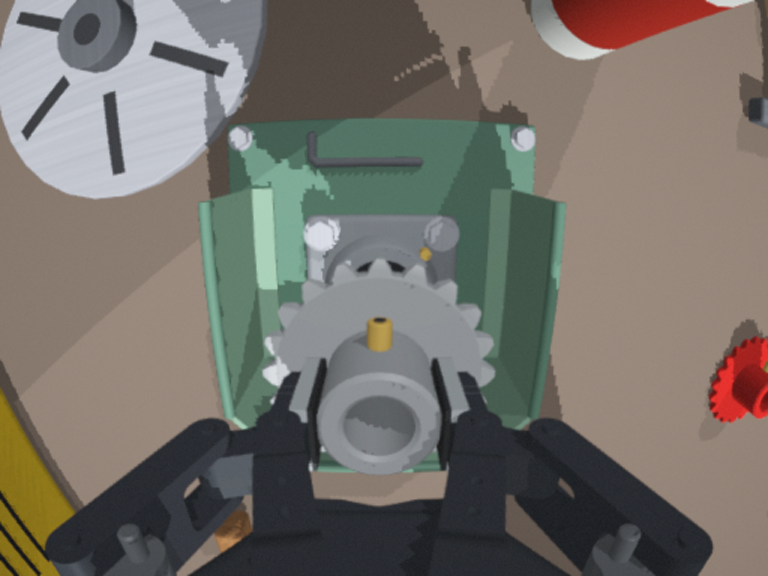

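Call:
drive_tool:
  deltas: "0.0008 0.0006 0.006 0 0.02; 0.0008 0.0006 0.01 0 0.02; 0.0008 0.0006 0.014 0 0.02; 0.0008 0.0006 0.018 0 0.02; 0.0008 0.0006 0.018 0 0.02; 0.0008 0.0006 0.018 0 0.02"

```text
clock: 17.05
eef_pos: [608.4, 192.5, 109.4]
tool_rot: [-3.142, -0.0, -0.116]
force: [0.2, -0.7, -4.1]
width: 37.0
```

```bash
python3 - <<'E'
from h import *
go(609.3,192.6,54.5,-0.116)
s=ctrl.read_state();print(s['torque'])
E
```

```text
t 17.05 at [608.4 192.5 109.4] rpy [-3.142 -0.    -0.116] F [ 0.2 -0.7 -4.1] w 37.0 -> d(m) [ 0.0008 -0.0002  0.0549] turn 0.0
[-0.06539844 -0.04247696  0.01488048]
```

The sprocket is over the shaft end with no resistance. I continue, with the screw tip due to meet the shaft end at about TCP z 97.

Call:
drive_tool:
  deltas: "0.0004 0 0.004 0 0.02; 0.0004 0 0.008 0 0.02; 0.0004 0 0.012 0 0.02; 0.0004 0 0.016 0 0.02; 0.0004 0 0.02 0 0.02; 0.0004 0 0.02 0 0.02"

```text
clock: 17.8
eef_pos: [608.6, 192.3, 88.9]
tool_rot: [3.141, 0.001, -0.116]
force: [-0.2, -0.2, -4.8]
width: 37.0
```

```bash
python3 - <<'E'
from h import *
go(609.3,192.6,54.5,-0.116)
s=ctrl.read_state();print(s['torque'])
E
```

```text
t 17.8 at [608.6 192.3  88.9] rpy [ 3.141e+00  1.000e-03 -1.160e-01] F [-0.2 -0.2 -4.8] w 37.0 -> d(m) [ 0.0007 -0.0004  0.0344] turn 0.0
[-0.00333953 -0.01918519 -0.03749953]
```

Call:
drive_tool:
  deltas: "0.0002 0 0.006 0 0.02; 0.0002 0 0.012 0 0.02; 0.0002 0 0.018 0 0.02; 0.0002 0 0.024 0 0.02; 0.0002 0 0.029 0 0.02; 0.0002 0 0.031 0 0.02; 0.0002 0 0.031 0 0.02; 0.0002 0 0.031 0 0.02"

```text
clock: 18.8
eef_pos: [609.2, 192.4, 58.5]
tool_rot: [-3.141, -0.0, -0.116]
force: [-0.3, 0.1, -5.0]
width: 36.9
```

```bash
python3 - <<'E'
from h import *
go(609.3,192.6,54.5,-0.116)
s=ctrl.read_state();print(s['torque'])
E
```

```text
t 18.8 at [609.2 192.4  58.5] rpy [-3.141 -0.    -0.116] F [-0.3  0.1 -5. ] w 36.9 -> d(m) [ 0.0001 -0.0002  0.004 ] turn 0.0
[ 0.05507373  0.00651994 -0.06184975]
```

Still free, with 4 mm to go.

Call:
drive_tool:
  deltas: "0 0 0.002 0 0.02; 0 0 0.0035 0 0.02; 0 0 0.0045 0 0.02; 0 0 0.005 0 0.02; 0 0 0.005 0 0.02; 0 0 0.005 0 0.02"

```text
clock: 19.55
eef_pos: [609.0, 192.4, 54.5]
tool_rot: [-3.141, -0.0, -0.116]
force: [-2.8, 0.0, 5.7]
width: 37.0
```

Contact at z=54.5, exactly the home height, with the reading up by about 10 N. I add a little more push.

Call:
drive_tool:
  deltas: "0 0 0.0005 0 0.02; 0 0 0.0005 0 0.02; 0 0 0.0005 0 0.02; 0 0 0.0005 0 0.02"

```text
clock: 20.05
eef_pos: [609.0, 192.5, 54.5]
tool_rot: [-3.141, -0.0, -0.116]
force: [-4.0, -1.0, 9.0]
width: 36.9
```

```bash
python3 - <<'E'
from h import *
go(609.3,192.6,54.5,-0.116)
p=imaging.get_image('wrist');save(p,'w11')
ps=imaging.get_image('scene')
np.save('s3.npy',ps,allow_pickle=True)
x,y,w,h=250,80,110,120
cv2.imwrite('pics/s3z.png',cv2.resize(cv2.cvtColor(ps['color'][y:y+h,x:x+w],cv2.COLOR_RGB2BGR),None,fx=4.5,fy=4.5,interpolation=cv2.INTER_CUBIC))
go(609.3,192.6,54.5,-0.116)
E
```

```text
t 20.05 at [609.  192.5  54.5] rpy [-3.141 -0.    -0.116] F [-4. -1.  9.] w 36.9 -> d(m) [ 0.0003 -0.0002 -0.    ] turn 0.0
t 20.15 at [609.  192.4  54.5] rpy [-3.141 -0.    -0.116] F [-3.8 -0.7  8. ] w 36.7 -> d(m) [ 0.0003 -0.0002 -0.    ] turn 0.0
```

View pics/w11.png

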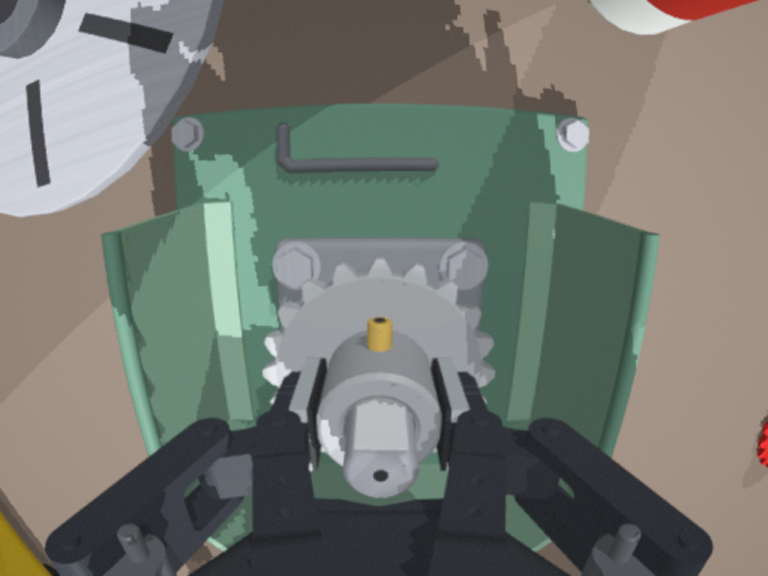

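View pics/s3z.png

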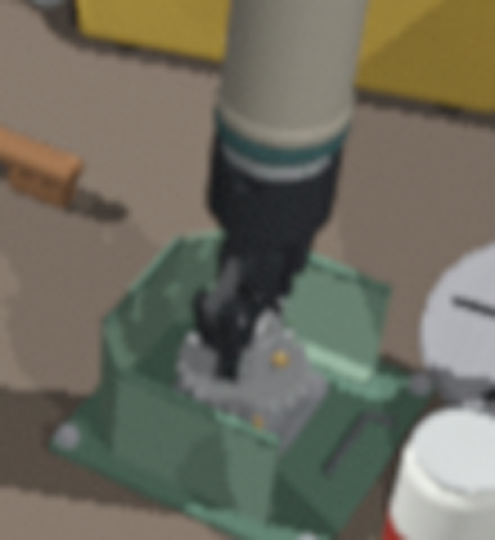

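The wrist view shows the flat squarely under the brass screw (380), the drive symmetric about it, and the hex key undisturbed. The push reads +8 to 9 N against -5 N when hanging free. I hand in.

```bash
python3 - <<'E'
from h import *
print(ctrl.finish_job());go(609.3,192.6,54.5,-0.116)
E
```

```text
the job is handed in; nothing more can be done
None
the job is handed in; nothing more can be done
```

The sprocket is fully home on the shaft's shoulder, with the brass set-screw over the flat and facing out of the guard's open side. The arm is still gripping the hub and pushing down, ready for you to tighten the screw. I handed the job in at about 20 s.

- **Turning the shaft:** I pinched the shaft across its flat. The fingers read 16.1 mm (shaft 17 mm across the flat, 20 mm round). I then turned it about 47° until that finger and the flat faced squarely out of the opening.
- **Fitting the sprocket:** I picked the bright sprocket up by its hub, with the fingers at right angles to the screw. It slid down the shaft with no resistance and stopped at the expected shoulder height.
- **Last checks:**
  - The wrist camera showed the flat directly under the screw and square to the drive.
  - The grip reads about 37 mm on the 38 mm hub.
  - The vertical force reads +8 to 9 N, against -5 N hanging free, so the sprocket presses on the shoulder with about 13 N including its own weight.
- **Small disagreements:** My estimates of the shaft axis differed by about 1 mm, which is within the bore clearance. A sideways force of about 4 N remains on the tool.
- **Other things on the bench:** The hex key looked undisturbed in the last wrist picture. I did not touch anything else, but I did not re-check every item at the end.

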